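Line up the drinks on the serving board

ROBOT

A 7-joint arm with a two-finger parallel gripper is mounted at the origin on the work surface. World frame = base frame: x ahead of the robot, y to its left, z up, the work surface at z = 0. Lengths are in m, angles in degrees, forces in N, time in s.
With the tool pointing down it reaches from about 0.425 to 0.875 m from the base axis. Payload 4.7 kg.
Tool frame: the origin (TCP) lies on the centre line of the jaws, within the pads' length; the fingertips stand ahead of it and the grasp point (between the pads) lies 2 mm behind it (env.tip_reach is the x of the fingertips in the tool frame, in m); x points along the fingers, z is the direction in which the jaws open and shut, and the axes are right-handed (so a half turn about x gives the same grasp; the last joint's range is limited). The gripper opens to 87 mm and grips with 3 to 60 N. Pads are 19 mm wide; open, the fingers measure 117 mm over their backs; the gripper's body (75 mm by 190 mm) begins 51 mm behind the grasp point.
Start: joints at [72.084, 18.392, -4.016, 83.108, 1.295, 78.541, -3.26], TCP at [0.209, -0.616, 0.24] pointing down, gripper open.
Joint ranges: [-163.93, 163.93], [-17.29, 119.83], [-79.2, 71.16], [3.27, 140.29], [-89.18, 269.18], [5.43, 117.66], [-154.24, 154.24]. Speed limits (degrees/s): [147.25, 147.25, 180, 180, 180, 180, 180].

INTERFACE

Orientations are given as [roll, pitch, yaw] about the fixed x, y, z axes, in that order (R = Rz(yaw) Ry(pitch) Rx(roll)).
In Python, from cell import telemetry, optics, env, models gives the robot as it stands.
- The arm moves only by the shell command python3 -m pendant 'ROWS' [FORCE]. ROWS is JSON, a list of rows, each a list of 3 entries, a list of its own where there are three numbers: the finger opening in mm, from 0 to 87, then the shift along the tool's x, y, z in mm, then the turn, a rotation vector about the tool's x, y, z in rad. A call has 1 to 10 rows; each row is the pose to reach, as a shift and turn from the pose commanded when the call began, along the tool's axes at that moment; what a row does not reach only later rows make up. A row lasts 1/12 s, in which the tool goes at most 41.7 mm and 7.16 degrees, less where a joint would pass 70% of its speed; a pose out of reach is approached as far as the arm can. A call with a gripper value outside its range is refused whole. The fingers move at their own pace and stop on an object; FORCE is the grip in N (left out, the last holds). Time passes only in rows, so rows that repeat a pose let the fingers close. It gives the time, the measured TCP pose, the force and the opening at its end, in the units of the state.
- telemetry.get_obs(): the state, without advancing time (a new reading comes with each control period).
- optics.read_camera(name): name is "scene" or "top"; returns a dict with "image" (480x640x3 uint8, blue, green, red), "range_z" (480x640 float32, m along the optical axis (not along the pixel's ray), 0 where there is no reading), "fx", "fy", "cx", "cy" (pixels), "cam_to_world" (4x4, takes a point from camera to world coordinates). Camera axes: x right, y up, looking along -z (the intrinsics and any distortion apply to the point x, -y, -z); pixel columns grow to the right and rows downward; lengths in m; the calibration is good to about 2 mm. A picture is of the moment at which its call begins.
- env.sign_off(): hands the job in, once; it reports no verdict.
Trained networks look in the newest picture that a camera, given by its name, has taken for a name from the list of things; names that differ only in an ending like _2 or _b are one class to them, and where a whole thing is asked for, a point or a joint stands for the part that bears it (a point fixed in the world has none). Each returns a list of dicts, best first, with "confidence" (0 to 1); they miss things now and then, are a little off and sometimes report something else, mostly with a low value. They report only what shows in the picture. A call takes as long as a camera call. They do not tell look-alikes from the thing itself.
- models.masks_of(camera, label): "pixels" (480x640 bool, what is visible of it) and "extent" ([left, top, right, bottom] as shares, 0 to 1, of the picture: columns of its width, rows of its height, round what is visible of it).
- models.landmark_of(camera, label): "centre" ([row, column] as shares, 0 to 1, of the picture: columns of its width, rows of its height: a listed point, or the origin of a listed thing).
The state is a dict: "time_s": time; "qpos": joint angles; "joint_velocities": joint speeds; "effort": joint torques, N m; "tool_pos": TCP position; "tool_rot": TCP orientation; "force": force on the tool from outside, world axes, zero at the start; "wrist_torque": the same for the moment, N m; "grip_width": finger opening in m.
Only numpy, scipy, OpenCV 4.12 (cv2) and the standard library are available. Lean on these libraries where they do the work, as an engineer would, in place of code of your own. Each camera call takes 0.05 s, during which the arm holds its last target.

TASK

Two glasses and the steel jigger stand on the wooden serving board, one of them already in its place: up against the raised lip along the board's far edge and centred on a dark inlaid strip. With your fingertips, gently push the two stray ones across the board until they too stand upright against the lip, so that each of the three strips has one thing centred on it (no matter which). Do not lift or tip them, and leave the bottle, scoop, stopper and lazy susan alone.

Things in the scene. Friction and masses are not known exactly. Their poses are not given: they have to be found in the camera images.
- board: Fixed pale wood board, 260 (x) x 360 (y) x 15 mm thick. Origin: centre of its underside; x towards the lip, y along it, z up. Lip: 18 mm thick, 22 mm above the board's top, along the whole far edge; its face towards the robot is at x = 112 mm. Three dark strips, 12 mm wide, inlaid flush, square to the lip at y = +115, 0, -115 mm, from x = 27 mm to the lip and over it. Yaw up to 14 degrees.
- mark_left (a point): Point on the board's top, on the centre line of the strip at y = +115 mm, 25 mm in front of the lip's face: where the origin of a 50 mm wide thing lies when it touches the lip centred on this strip. Axes as the board's.
- mark_middle (a point): The same for the middle strip, y = 0.
- mark_right (a point): The same for the strip at y = -115 mm.
- glass_a: Straight-sided small clear drinking glass, open at the top, 50 mm in diameter all the way up, 60 mm high, about 120 g. Origin: centre of its underside; z up.
- glass_b: Straight-sided small clear drinking glass, open at the top, 50 mm in diameter all the way up, 60 mm high, about 120 g. Origin: centre of its underside; z up. Same as glass_a; any of the three may be the one already in place.
- jigger: Steel jigger, 65 mm high, about 120 g: a straight-sided round foot 50 mm in diameter and 22 mm high, then a narrow waist (24 mm diameter, 34 to 38 mm up), then a cup flaring to 40 mm at the top. Origin: centre of its underside; z up.
- rum: Sealed amber bottle, 72 mm diameter, 250 mm high, standing to the left beyond the board; origin at the centre of its underside. Leave alone.
- scoop: Red plastic scoop, about 160 x 46 x 26 mm, lying on the tiles left of the board, nearer the robot; origin on the tiles near its middle. Leave alone.
- stopper: Glass stopper standing on its head, 40 mm diameter, 52 mm high, left of the board; origin at the centre of its underside. Leave alone.
- susan_axis (a point): Point on the turning axis of the lazy susan, on the top face of its upper tier, 150 mm above the tiles.
- susan (a joint): Turn angle (rad, 0 at the start) of the freely turning two-tier pale wood lazy susan on the right of the board: lower tier 260 mm diameter with its top 30 mm up, carrying two glasses and a pot; upper tier 170 mm diameter, its top 150 mm up, a tube on it up to 200 mm. Leave alone.
Mind the look-alikes: they are no part of the job. What is shaped like the jigger but blue or pink is not meant.

How it is judged (in metres and radians):
At the end, for the whole second after the job is handed in: Each of the three strips has one of the glasses or the jigger on it: within 10 mm of the strip's centre line and within 6 mm of touching the lip, upright (under 0.08 rad), standing on the board, at rest (((x of glass_a in the frame of mark_left above -0.006 m and y of glass_a in the frame of mark_left between -0.01 and 0.01 m) or (x of glass_b in the frame of mark_left above -0.006 m and y of glass_b in the frame of mark_left between -0.01 and 0.01 m) or (x of jigger in the frame of mark_left above -0.006 m and y of jigger in the frame of mark_left between -0.01 and 0.01 m)) and ((x of glass_a in the frame of mark_middle above -0.006 m and y of glass_a in the frame of mark_middle between -0.01 and 0.01 m) or (x of glass_b in the frame of mark_middle above -0.006 m and y of glass_b in the frame of mark_middle between -0.01 and 0.01 m) or (x of jigger in the frame of mark_middle above -0.006 m and y of jigger in the frame of mark_middle between -0.01 and 0.01 m)) and ((x of glass_a in the frame of mark_right above -0.006 m and y of glass_a in the frame of mark_right between -0.01 and 0.01 m) or (x of glass_b in the frame of mark_right above -0.006 m and y of glass_b in the frame of mark_right between -0.01 and 0.01 m) or (x of jigger in the frame of mark_right above -0.006 m and y of jigger in the frame of mark_right between -0.01 and 0.01 m)) and angle between each of glass_a, glass_b, jigger's own z axis and vertical below 0.08 rad and linear speed of each of glass_a, glass_b, jigger below 0.02 m/s and z of each of glass_a, glass_b, jigger in the frame of board below 0.02 m).
It fails at once if a glass or the jigger is lifted more than 8 mm off the board (z of any of glass_a, glass_b, jigger in the frame of board above 0.023 m).
It fails at once if a glass or the jigger is pushed off the board (z of any of glass_a, glass_b, jigger in the frame of board below 0.007 m).
It fails at once if a glass or the jigger is tipped by more than 20 degrees (angle between any of glass_a, glass_b, jigger's own z axis and vertical above 0.35 rad).
It fails at once if a glass or the jigger is shoved or squeezed with more than 35 N (contact force between the fingers and glass_a above 35 N or contact force between the fingers and glass_b above 35 N or contact force between the fingers and jigger above 35 N).
It fails at once if the bottle, scoop or stopper is moved by more than 20 mm, or the lazy susan turned by more than 0.15 rad (distance of any of rum, scoop, stopper from where it was at the start of the episode above 0.02 m or value of joint susan above 0.15 rad or value of joint susan below -0.15 rad).
It also fails if it takes over 59 s, if anything falls off the work surface, if the arm or the gripper's body presses on something with over 40 N, if the wrist force passes 120 N, or if a joint passes its speed limit or range.

## Working session

There is one attempt and no reset: what is moved stays moved. The work goes in short steps, Python scripts to look and compute and a shell command to move; the robot and the scene stay as the last step left them, time stands still between calls to the robot, and variables do not carry over. Pictures are saved under pics/ and viewed, and the job is handed in when it is done.

```bash
ls; mkdir -p pics; python3 - <<'E'
from cell import telemetry, optics, env, models
import cv2
for n in("scene","top"):
    d=optics.read_camera(n); cv2.imwrite(f"pics/{n}0.png",d["image"]); print(n,d["fx"],d["fy"],d["cx"],d["cy"],d["cam_to_world"].round(3).tolist(),[k for k in d])
o=telemetry.get_obs(); print(o, env.tip_reach)
E
```

```text
pics
scene 574.2699749601803 574.2699749601803 318.8991941048748 248.53366811493328 [[0.057, -0.851, 0.522, 1.289], [0.998, 0.043, -0.039, -0.084], [0.011, 0.524, 0.852, 1.364], [0.0, 0.0, 0.0, 1.0]] ['image', 'range_z', 'fx', 'fy', 'cx', 'cy', 'cam_to_world']
top 470.17526860481394 470.17526860481394 317.2269397587996 238.3180725996831 [[-0.006, 0.997, -0.072, 0.42], [-1.0, -0.005, 0.009, -0.017], [0.008, 0.072, 0.997, 1.531], [0.0, 0.0, 0.0, 1.0]] ['image', 'range_z', 'fx', 'fy', 'cx', 'cy', 'cam_to_world']
{'time_s': 0.1, 'qpos': array([72.08426528, 18.43634028, -4.01629082, 83.16858431,  1.29442421,
       78.5398248 , -3.25904502]), 'joint_velocities': array([-0.03738204,  0.01572103,  0.06437611, -0.24566124, -0.00542176,
       -0.00758601, -0.01103074]), 'effort': array([ 3.19250294e-04, -4.92569017e+01, -4.05755332e-01, -3.13399780e+01,
       -6.41166698e-02,  3.94306029e-02,  5.98807924e-05]), 'tool_pos': array([ 0.20846836, -0.61517102,  0.23854774]), 'tool_rot': array([-177.34771429,   89.90034663,  111.37919063]), 'force': array([ 1.02920587, -0.87546227, -0.49736467]), 'wrist_torque': array([ 0.00593227, -0.00336943, -0.01354941]), 'grip_width': 0.08693442062427044} 0.017
```

View pics/scene0.png

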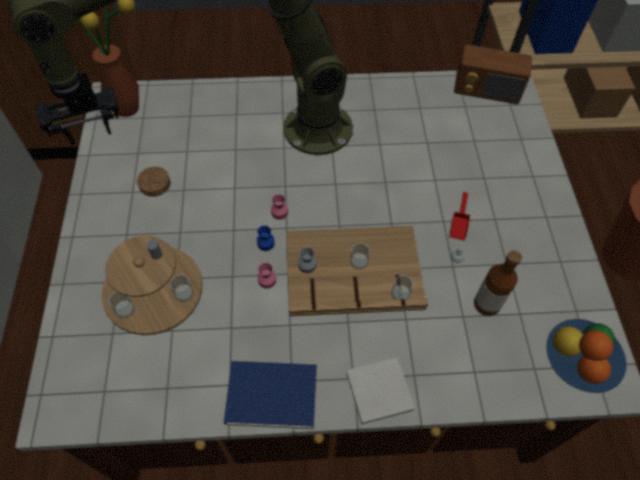

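View pics/top0.png

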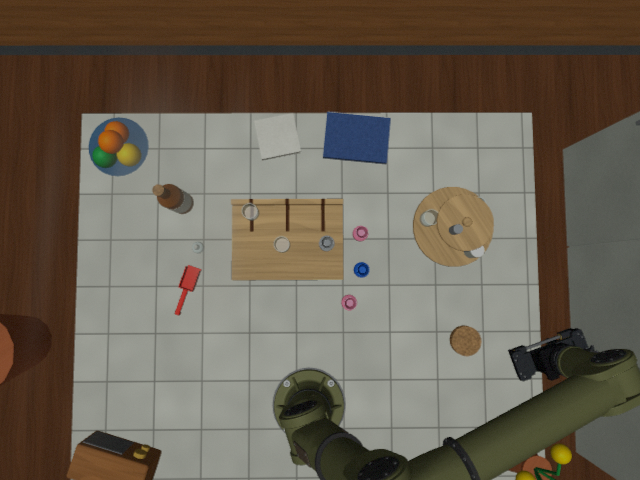

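Top view: the glass in place is at about (250,212) on the left strip. The stray glass is at (282,244) and the steel jigger at (327,243), both on the board. The look-alikes are pink (360,233), blue (361,270) and pink (348,302), all off the board, plus the susan's glasses at (429,218) and (476,252).

```bash
cat > h.py <<'E'
from cell import telemetry, optics, env, models
import cv2, numpy as np
def ray(d,r,c):
    M=d["cam_to_world"]; v=np.array([(c-d["cx"])/d["fx"],-(r-d["cy"])/d["fy"],-1.0]); return M[:3,3],M[:3,:3]@v
def onz(d,r,c,z):
    o,v=ray(d,r,c); return o+v*(z-o[2])/v[2]
def proj(d,p):
    M=d["cam_to_world"]; q=M[:3,:3].T@(np.asarray(p,float)-M[:3,3]); return (d["cx"]+d["fx"]*q[0]/-q[2], d["cy"]-d["fy"]*q[1]/-q[2])
E
python3 - <<'E'
from h import *
d=optics.read_camera("top"); im=d["image"]
c=im[190:300,220:380]; cv2.imwrite("pics/tc0.png",cv2.resize(c,None,fx=5,fy=5,interpolation=cv2.INTER_CUBIC))
s=optics.read_camera("scene"); c=s["image"][215:325,260:440]; cv2.imwrite("pics/sc0.png",cv2.resize(c,(800,489),interpolation=cv2.INTER_CUBIC))
for cam,dd in(("top",d),("scene",s)):
  for l in("glass_a","jigger","board","mark_left","mark_middle","mark_right"):
    for m in models.landmark_of(cam,l)[:4]:
        r,cc=m["centre"][0]*480,m["centre"][1]*640; z=0.0 if l=="board" else .015
        print(cam,l,round(m["confidence"],2),round(r,1),round(cc,1),onz(dd,r,cc,z).round(4))
# depth-based check
rz=d["range_z"]
for (r,c) in((270,260),(260,300),(200,270),(230,305)): 
    o,v=ray(d,r,c); print(r,c,(o+v*rz[r,c]).round(4))
E
```

```text
top glass_a 0.63 244.1 279.7 [0.5106 0.0913 0.015 ]
top glass_a 0.55 211.0 249.4 [0.6185 0.1894 0.015 ]
top jigger 0.77 301.0 347.1 [ 0.3267 -0.1244  0.015 ]
top jigger 0.73 239.5 327.1 [ 0.5246 -0.0619  0.015 ]
top jigger 0.59 269.3 358.5 [ 0.428  -0.1624  0.015 ]
top jigger 0.49 233.1 357.1 [ 0.5449 -0.1592  0.015 ]
top board 0.64 239.2 285.0 [0.5274 0.0751 0.    ]
top board 0.42 290.4 185.4 [0.3632 0.3969 0.    ]
top mark_left 0.91 212.5 253.3 [0.6136 0.1768 0.015 ]
top mark_middle 0.74 212.9 288.5 [0.6118 0.0627 0.015 ]
top mark_middle 0.28 210.6 321.4 [ 0.6189 -0.0441  0.015 ]
top mark_right 0.93 211.4 323.7 [ 0.6162 -0.0515  0.015 ]
top mark_right 0.2 244.2 278.8 [0.5103 0.0942 0.015 ]
scene glass_a 0.73 297.7 355.3 [0.6173 0.0646 0.015 ]
scene glass_a 0.71 262.4 359.7 [0.5113 0.0861 0.015 ]
scene glass_a 0.59 289.2 401.6 [0.5986 0.1893 0.015 ]
scene jigger 0.94 216.1 280.2 [ 0.3473 -0.1263  0.015 ]
scene jigger 0.93 243.5 264.5 [ 0.4375 -0.1717  0.015 ]
scene jigger 0.81 279.3 265.3 [ 0.5504 -0.1705  0.015 ]
scene jigger 0.7 265.5 305.2 [ 0.5134 -0.0623  0.015 ]
scene board 0.98 267.5 350.6 [0.5174 0.0616 0.    ]
scene board 0.19 218.7 460.7 [0.3718 0.3934 0.    ]
scene mark_left 0.7 290.5 399.9 [0.6022 0.1842 0.015 ]
scene mark_left 0.36 297.8 311.3 [ 0.6116 -0.0507  0.015 ]
scene mark_middle 0.57 297.1 359.4 [0.6162 0.0755 0.015 ]
scene mark_right 0.97 294.9 315.4 [ 0.6037 -0.0395  0.015 ]
scene mark_right 0.65 263.2 360.5 [0.5138 0.0881 0.015 ]
270 260 [0.4275 0.1546 0.015 ]
260 300 [0.4589 0.026  0.0135]
200 270 [0.6503 0.1204 0.0404]
230 305 [0.5552 0.0093 0.0215]
```

View pics/tc0.png

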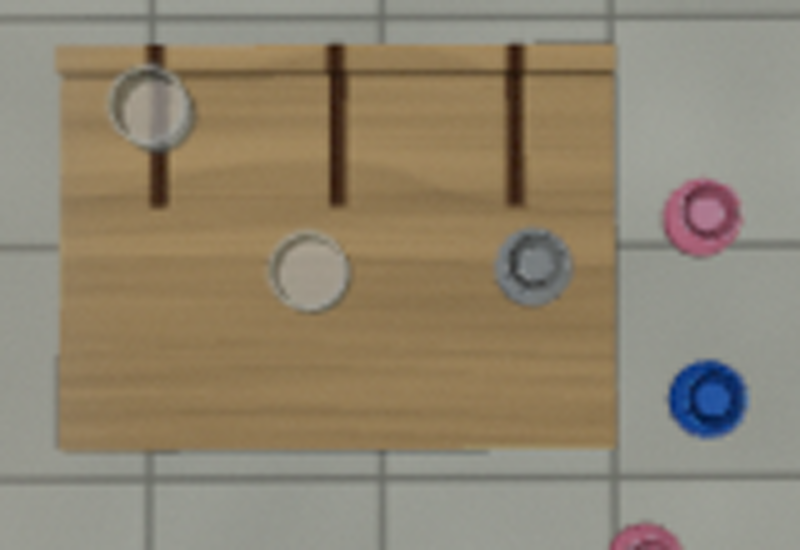

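View pics/sc0.png

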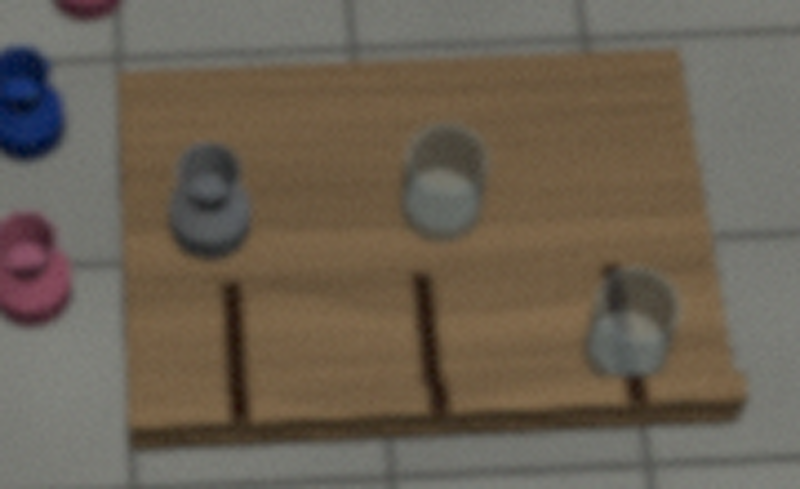

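The crop confirms the choice: grey steel jigger and clear stray glass, with the left strip already taken. Next I'll fit the board pose.

```bash
cat >> h.py <<'E'
from scipy.optimize import least_squares
def f5(u,v,x0=220,y0=190,k=5): return (v+.5)/k-.5+y0,(u+.5)/k-.5+x0
E
python3 - <<'E'
from h import *
d=optics.read_camera("top"); g=cv2.cvtColor(d["image"],cv2.COLOR_BGR2GRAY).astype(float)
# strip centroids per row
P=[]
for yb,c0 in((115,251),(0,287),(-115,322.5)):
    for r in range(207,230):
        if yb==115 and r<222: continue
        if r>229: continue
        c=np.arange(int(c0)-5,int(c0)+7); w=np.clip(np.median(g[r,c])*.85-g[r,c],0,None)
        if w.sum()>30:
            P.append((yb,onz(d,r,(w*c).sum()/w.sum(),.015)))
# front/side edges by hand
hand=[((-130,180),(57,450)),((-130,-180),(616,448))]
def tob(p,x):
    t=np.deg2rad(x[2]); R=np.array([[np.cos(t),-np.sin(t)],[np.sin(t),np.cos(t)]]); return R.T@(np.asarray(p)[:2]-x[:2])*1000
strips=[(158,208),(338,207),(515,207)]
def res(x):
    e=[ (tob(p,x)[1]-yb)/4 for yb,p in P]
    for (b,px) in hand: e+=list((tob(onz(d,*f5(*px),.015),x)-b)/1)
    for px in strips: e+=[tob(onz(d,*f5(*px),.015),x)[0]-27]
    for px in((200,74),(440,73),(580,72)): e+=[tob(onz(d,*f5(*px),.026),x)[0]-112]
    return e
s=least_squares(res,[.52,.06,0]); x=s.x; print(x, len(P), np.round(res(x)[-10:],1))
t=np.deg2rad(x[2]); R=np.array([[np.cos(t),-np.sin(t)],[np.sin(t),np.cos(t)]])
for n,yb in(("L",115),("M",0),("R",-115)): print(n,x[:2]+R@np.array([87,yb])/1000)
# circle fit by hand; glass rim z=.075, jigger foot top z=.037
for n,px,z in(("inplace",(151.5,109),.075),("glass",(310,272),.075),("jig",(534,267),.037)):
    p=onz(d,*f5(*px),z); print(n,p.round(4),tob(p,x).round(1))
E
```

```text
[ 0.52626847  0.06773939 -0.0881353 ] 54 [ 0.7 -0.5  0.4  0.7 -0.7 -0.4 -0.8 -0.   0.2  0.5]
L [0.61344526 0.18260542]
M [0.61326837 0.06760556]
R [ 0.61309147 -0.04739431]
inplace [0.6094 0.1798 0.075 ] [ 83.  112.1]
glass [0.5072 0.0811 0.075 ] [-19.1  13.4]
jig [ 0.5119 -0.0589  0.037 ] [ -14.1 -126.7]
```

```bash
cat >> h.py <<'E'
from scipy.spatial.transform import Rotation as Rn
def to(p,q=None):
    o=telemetry.get_obs(); R=Rn.from_euler("xyz",o["tool_rot"],degrees=True)
    s=R.inv().apply(np.asarray(p)-o["tool_pos"])*1000
    print("t",round(o["time_s"],2),"pos",o["tool_pos"].round(4),"F",o["force"].round(1),"grip",round(o["grip_width"]*1000,1)); print("R cols\n",R.as_matrix().round(3))
    for sg in(1,-1):  # tool x down, z = sg*world y
        z=np.array([0,sg,0]);x=np.array([0,0,-1.]);T=Rn.from_matrix(np.column_stack([x,np.cross(z,x),z]))
        print("target sg",sg,"shift",s.round(1),"turn",(R.inv()*T).as_rotvec().round(3))
    print("q",o["qpos"].round(1))
E
python3 -c "
from h import *
to([.463,-.061,.24])"
```

```text
t 0.85 pos [ 0.2086 -0.6156  0.2396] F [-0.2  0.3  0.3] grip 86.8
R cols
 [[-0.     0.947  0.321]
 [-0.     0.321 -0.947]
 [-1.    -0.     0.   ]]
target sg 1 shift [  -0.5  419.  -443.6] turn [-2.815 -0.     0.   ]
target sg -1 shift [  -0.5  419.  -443.6] turn [0.327 0.    0.   ]
q [72.1 18.4 -4.  83.1  1.3 78.5 -3.3]
```

```bash
python3 -m pendant '[[60,[0,28,-29],[0.03,0,0]],[50,[0,56,-59],[0.06,0,0]],[40,[0,84,-88],[0.1,0,0]],[30,[0,112,-118],[0.13,0,0]],[30,[0,140,-148],[0.16,0,0]],[30,[0,168,-177],[0.2,0,0]],[30,[0,195,-207],[0.23,0,0]],[30,[0,223,-236],[0.26,0,0]],[30,[0,251,-266],[0.3,0,0]],[30,[0,279,-296],[0.327,0,0]]]' 10; python3 -c "
from h import *
to([.463,-.061,.12])"
```

```text
time_s: 1.68
tool_pos: [0.3783, -0.2439, 0.2399]
tool_rot: [27.7, 89.9, -62.4]
force: [1.6, -0.8, -0.3]
grip_width: 0.0322
t 1.68 pos [ 0.3783 -0.2439  0.2399] F [ 1.6 -0.8 -0.3] grip 32.2
R cols
 [[ 0.001  1.    -0.002]
 [-0.001 -0.002 -1.   ]
 [-1.     0.001  0.001]]
target sg 1 shift [ 119.7   84.2 -183.2] turn [ 3.139e+00 -1.000e-03 -2.000e-03]
target sg -1 shift [ 119.7   84.2 -183.2] turn [-0.002  0.001 -0.001]
q [ 52.2  -5.6 -21.2 109.2  -2.1  76.  -58.6]
```

```bash
python3 -m pendant '[[30,[0,14,-31],[0,0,0]],[30,[5,28,-61],[0,0,0]],[30,[10,42,-92],[0,0,0]],[30,[25,56,-122],[0,0,0]],[30,[40,70,-153],[0,0,0]],[30,[60,84,-183],[0,0,0]],[30,[90,84,-183],[0,0,0]],[30,[120,84,-183],[0,0,0]],[30,[120,84,-183],[0,0,0]]]'; python3 - <<'E'
from h import *
to([.463,-.061,.037])
d=optics.read_camera("top"); c=d["image"][190:300,220:380]; cv2.imwrite("pics/tc1.png",cv2.resize(c,None,fx=5,fy=5,interpolation=cv2.INTER_CUBIC))
s=optics.read_camera("scene"); c=s["image"][175:325,240:440]; cv2.imwrite("pics/sc1.png",cv2.resize(c,(800,600),interpolation=cv2.INTER_CUBIC))
E
```

```text
time_s: 2.43
tool_pos: [0.4579, -0.0615, 0.1148]
tool_rot: [-105.0, 89.5, 165.1]
force: [-2.1, 0.2, -0.7]
grip_width: 0.0301
t 2.43 pos [ 0.4579 -0.0615  0.1148] F [-2.1  0.2 -0.7] grip 30.1
R cols
 [[-0.009  1.     0.002]
 [ 0.002  0.002 -1.   ]
 [-1.    -0.009 -0.002]]
target sg 1 shift [77.7  5.8 -0.3] turn [-3.14  -0.014 -0.004]
target sg -1 shift [77.7  5.8 -0.3] turn [ 0.002 -0.002  0.009]
q [ 40.2   3.8 -36.5 116.    2.5  61.4 -87.4]
```

View pics/sc1.png

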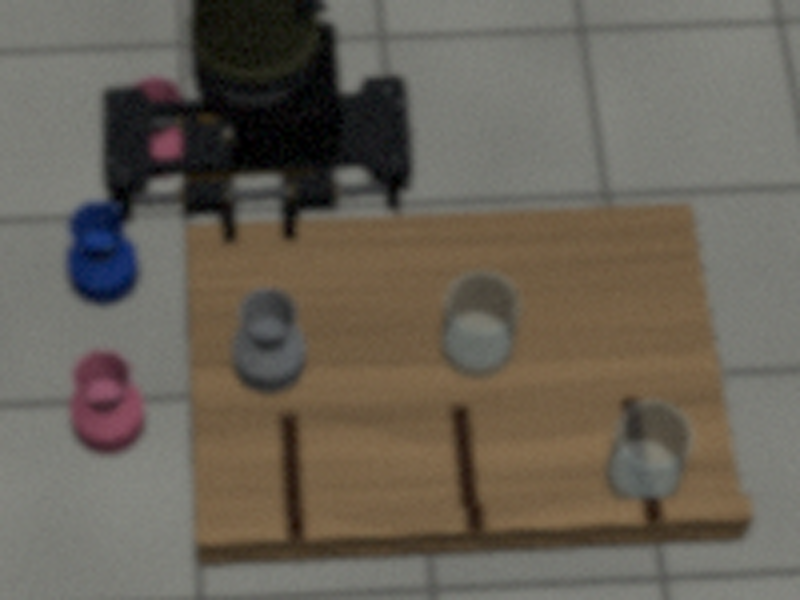

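View pics/tc1.png

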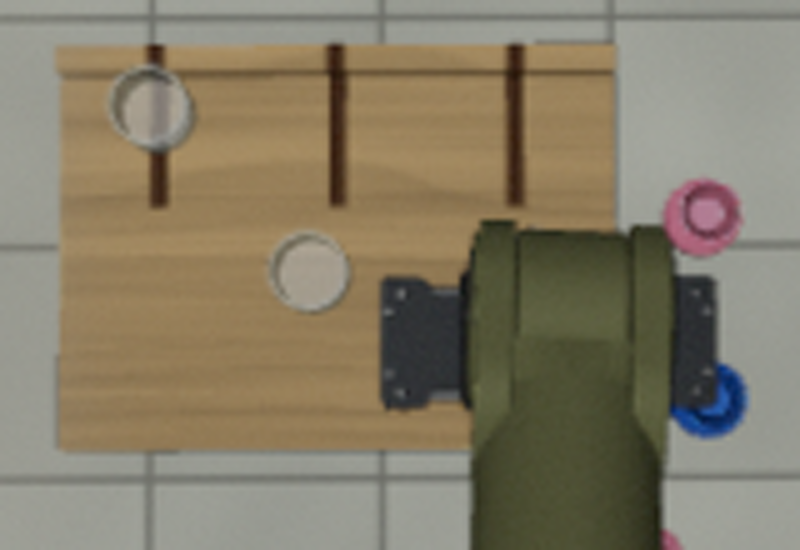

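The scene crop shows the fingertips (about (230,235) and (290,230)) behind the steel jigger at (268,345) and in line with it, so I'll lower.

```bash
python3 -m pendant '[[30,[20,0,0],[0,0,0]],[30,[40,0,0],[0,0,0]],[30,[55,0,0],[0,0,0]],[30,[65,0,0],[0,0,0]],[30,[70,0,0],[0,0,0]],[30,[70,0,0],[0,0,0]],[30,[70,0,0],[0,0,0]]]'; python3 - <<'E'
from h import *
to([.463,-.061,.037])
s=optics.read_camera("scene"); c=s["image"][175:325,240:440]; cv2.imwrite("pics/sc2.png",cv2.resize(c,(800,600),interpolation=cv2.INTER_CUBIC))
E
```

```text
time_s: 3.12
tool_pos: [0.4628, -0.0631, 0.0507]
tool_rot: [72.6, 89.9, -17.4]
force: [-0.5, 0.1, 0.1]
grip_width: 0.0299
t 3.12 pos [ 0.4628 -0.0631  0.0507] F [-0.5  0.1  0.1] grip 29.9
R cols
 [[ 0.002  1.    -0.001]
 [-0.001 -0.001 -1.   ]
 [-1.     0.002  0.001]]
target sg 1 shift [13.7  0.1 -2.1] turn [ 3.141e+00 -3.000e-03 -1.000e-03]
target sg -1 shift [13.7  0.1 -2.1] turn [-0.001  0.001 -0.002]
q [ 38.8   9.7 -36.2 119.1   7.2  53.1 -91.4]
```

View pics/sc2.png

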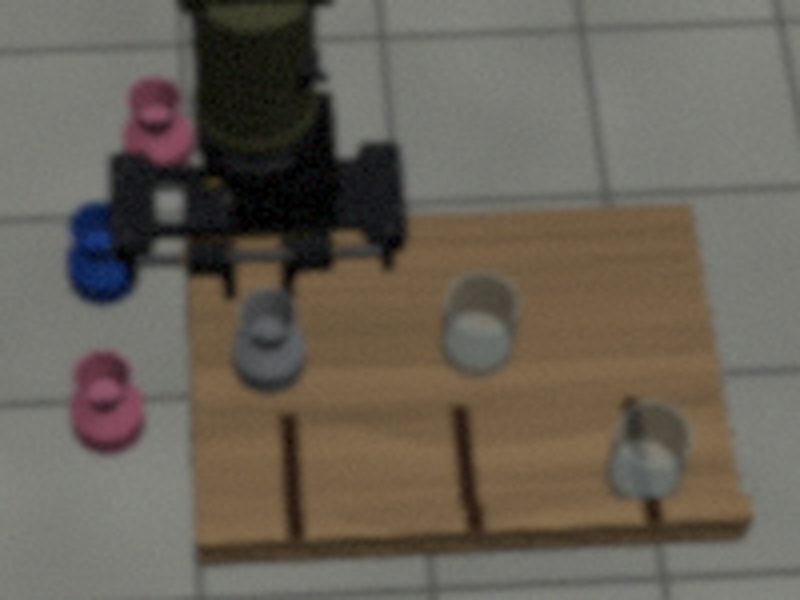

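The fingertips sit behind the jigger, a few mm to its right. I'll finish the descent, then start pushing along a slant toward y=-0.047.

```bash
python3 -m pendant '[[30,[5,0,-2],[0,0,0]],[30,[10,0,-3],[0,0,0]],[30,[12,0,-3],[0,0,0]],[30,[12,4,-3],[0,0,0]],[30,[12,8,-3],[0,0,0]],[30,[12,12,-3],[0,0,0]],[30,[12,16,-4],[0,0,0]],[30,[12,20,-4],[0,0,0]],[30,[12,24,-5],[0,0,0]],[30,[12,28,-6],[0,0,0]]]'
python3 -m pendant '[[30,[0,4,-1],[0,0,0]],[30,[0,8,-2],[0,0,0]],[30,[0,12,-2],[0,0,0]],[30,[0,16,-3],[0,0,0]],[30,[0,20,-4],[0,0,0]],[30,[0,20,-4],[0,0,0]]]'
 python3 - <<'E'
from h import *
to([.583,-.0475,.038])
s=optics.read_camera("scene"); c=s["image"][175:325,240:440]; cv2.imwrite("pics/sc3.png",cv2.resize(c,(800,600),interpolation=cv2.INTER_CUBIC))
E
```

```text
time_s: 4.0
tool_pos: [0.4896, -0.057, 0.0374]
tool_rot: [-75.0, 89.9, -165.0]
force: [-2.5, -0.9, 2.2]
grip_width: 0.0301
time_s: 4.5
tool_pos: [0.5111, -0.0524, 0.0376]
tool_rot: [108.6, 89.9, 18.6]
force: [0.5, 0.0, 0.9]
grip_width: 0.0301
t 4.5 pos [ 0.5111 -0.0524  0.0376] F [0.5 0.  0.9] grip 30.1
R cols
 [[ 0.002  1.     0.   ]
 [ 0.001  0.    -1.   ]
 [-1.     0.002 -0.001]]
target sg 1 shift [-0.3 71.9 -4.8] turn [-3.141e+00  2.000e-03 -1.000e-03]
target sg -1 shift [-0.3 71.9 -4.8] turn [ 0.    -0.001 -0.002]
q [ 34.8  16.8 -35.4 113.5  12.   53.3 -96.7]
```

View pics/sc3.png

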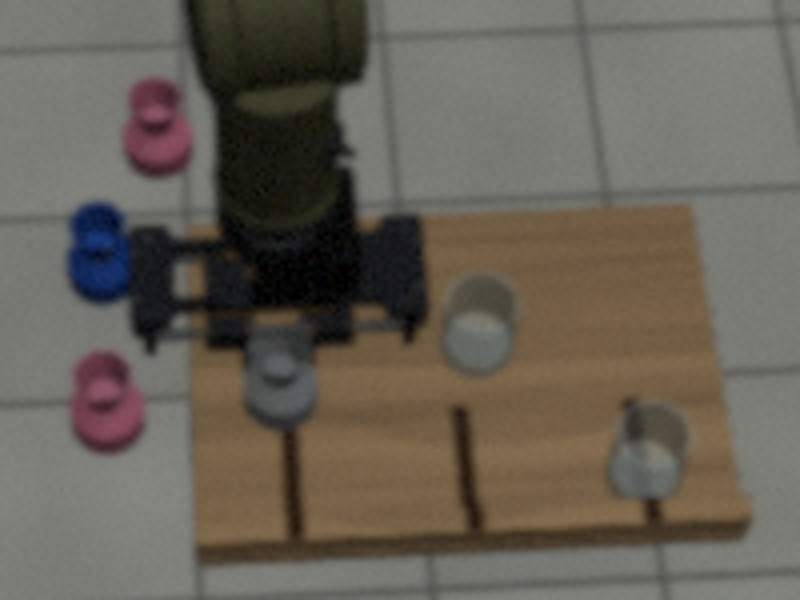

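The jigger moved upright in the cradle (foot now at about (280,395)). I'll keep pushing.

```bash
python3 -m pendant '[[30,[0,6,0],[0,0,0]],[30,[0,12,-1],[0,0,0]],[30,[0,18,-1],[0,0,0]],[30,[0,24,-2],[0,0,0]],[30,[0,30,-2],[0,0,0]],[30,[0,36,-3],[0,0,0]],[30,[0,42,-3],[0,0,0]],[30,[0,48,-4],[0,0,0]],[30,[0,53,-4],[0,0,0]],[30,[0,57,-5],[0,0,0]]]'
python3 -m pendant '[[30,[0,2,0],[0,0,0]],[30,[0,4,0],[0,0,0]],[30,[0,6,0],[0,0,0]],[30,[0,7,0],[0,0,0]],[30,[0,8,0],[0,0,0]],[30,[0,8,0],[0,0,0]]]'
 python3 - <<'E'
from h import *
to([.583,-.0475,.038])
s=optics.read_camera("scene"); c=s["image"][175:325,240:440]; cv2.imwrite("pics/sc4.png",cv2.resize(c,(800,600),interpolation=cv2.INTER_CUBIC))
E
```

```text
time_s: 5.38
tool_pos: [0.5676, -0.0479, 0.0375]
tool_rot: [76.1, 90.0, -13.9]
force: [-0.5, -0.2, -0.3]
grip_width: 0.0303
time_s: 5.88
tool_pos: [0.575, -0.0478, 0.0376]
tool_rot: [71.1, 90.0, -18.9]
force: [0.3, 0.1, -0.8]
grip_width: 0.03
t 5.88 pos [ 0.575  -0.0478  0.0376] F [ 0.3  0.1 -0.8] grip 30.0
R cols
 [[ 0.  1. -0.]
 [-0. -0. -1.]
 [-1.  0.  0.]]
target sg 1 shift [-0.4  8.  -0.3] turn [ 3.141 -0.    -0.   ]
target sg -1 shift [-0.4  8.  -0.3] turn [-0.  0. -0.]
q [ 30.7  23.9 -33.9 104.7  15.8  56.2 -99.9]
```

View pics/sc4.png

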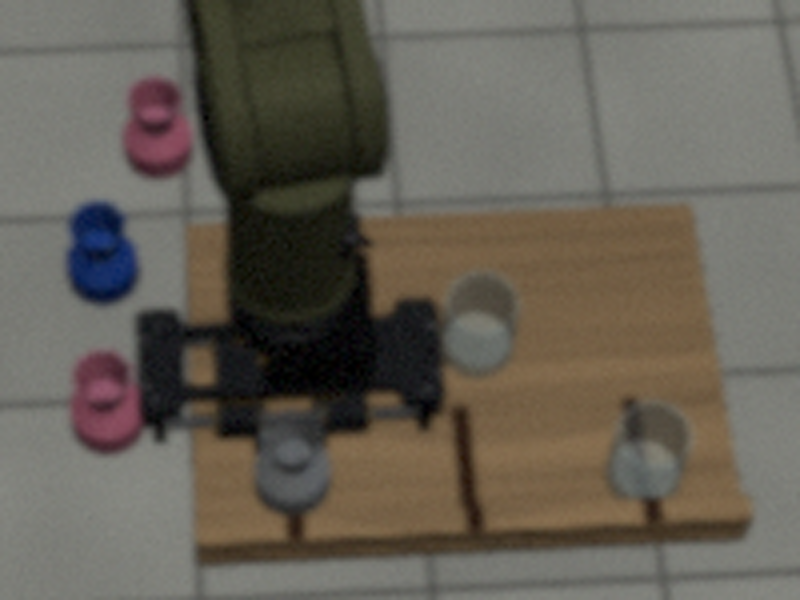

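The jigger is centred on the right strip and short of the lip by a few mm. I'll creep in, watching the force.

```bash
python3 -m pendant '[[30,[0,1,0],[0,0,0]],[30,[0,2,0],[0,0,0]],[30,[0,3,0],[0,0,0]],[30,[0,4,0],[0,0,0]],[30,[0,4,0],[0,0,0]]]'
python3 -m pendant '[[30,[0,1,0],[0,0,0]],[30,[0,2,0],[0,0,0]],[30,[0,2,0],[0,0,0]],[30,[0,2,0],[0,0,0]]]'
```

```text
time_s: 6.35
tool_pos: [0.5791, -0.0478, 0.0376]
tool_rot: [75.2, 90.0, -14.8]
force: [-0.8, 0.0, 0.7]
grip_width: 0.0302
time_s: 6.68
tool_pos: [0.5811, -0.0478, 0.0375]
tool_rot: [80.1, 90.0, -9.9]
force: [-1.1, -1.0, 0.8]
grip_width: 0.0299
```

```bash
python3 -m pendant '[[30,[0,1,0],[0,0,0]],[30,[0,1,0],[0,0,0]],[30,[0,1,0],[0,0,0]],[30,[0,1,0],[0,0,0]]]'; python3 - <<'E'
from h import *
to([.583,-.0475,.038])
s=optics.read_camera("scene"); c=s["image"][175:325,240:440]; cv2.imwrite("pics/sc5.png",cv2.resize(c,(800,600),interpolation=cv2.INTER_CUBIC))
E
```

```text
time_s: 7.02
tool_pos: [0.582, -0.0478, 0.0376]
tool_rot: [70.0, 90.0, -20.0]
force: [-0.4, 0.9, -0.8]
grip_width: 0.0297
t 7.02 pos [ 0.582  -0.0478  0.0376] F [-0.4  0.9 -0.8] grip 29.7
R cols
 [[ 0.  1. -0.]
 [-0. -0. -1.]
 [-1.  0.  0.]]
target sg 1 shift [-0.4  1.  -0.3] turn [ 3.141 -0.    -0.   ]
target sg -1 shift [-0.4  1.  -0.3] turn [-0.  0. -0.]
q [  30.3   24.6  -33.7  103.7   16.1   56.5 -100. ]
```

View pics/sc5.png

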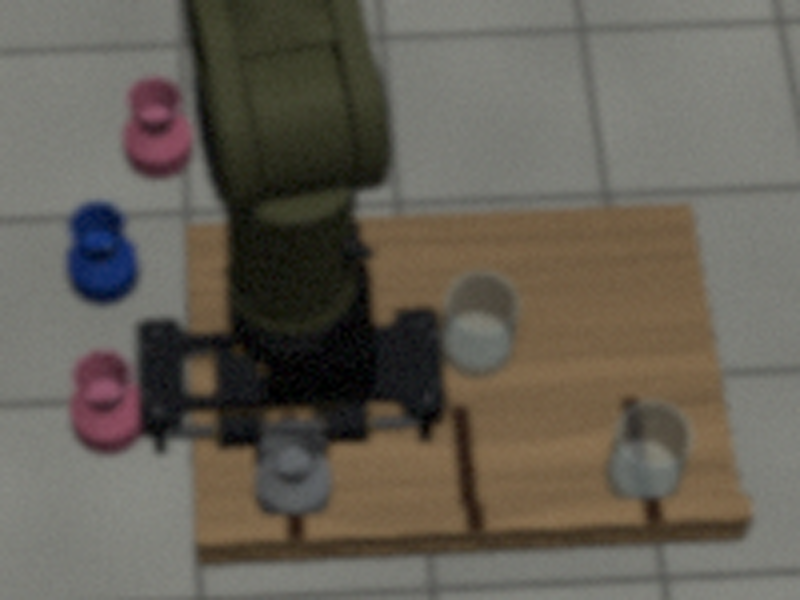

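Force shows no lip contact yet. I'll continue in small steps.

```bash
for i in 1 2; do python3 -m pendant '[[30,[0,0.5,0],[0,0,0]],[30,[0,1,0],[0,0,0]],[30,[0,1,0],[0,0,0]],[30,[0,1,0],[0,0,0]]]'|grep -E "pos|force"; done
```

```text
tool_pos: [0.5829, -0.0478, 0.0375]
force: [-1.2, -0.4, 1.1]
tool_pos: [0.5835, -0.0477, 0.0374]
force: [-3.2, 0.7, 1.2]
```

```bash
for i in 1; do python3 -m pendant '[[30,[0,0.5,0],[0,0,0]],[30,[0,1,0],[0,0,0]],[30,[0,1,0],[0,0,0]],[30,[0,1,0],[0,0,0]]]'|grep -E "pos|force"; done
```

```text
tool_pos: [0.5837, -0.0477, 0.0373]
force: [-6.0, 0.6, 4.6]
```

There is firm contact at 6 N. I'll back off straight, rise, and move behind the stray glass.

```bash
python3 -m pendant '[[30,[0,-5,0],[0,0,0]],[30,[0,-15,0],[0,0,0]],[30,[0,-35,0],[0,0,0]],[30,[-10,-60,0],[0,0,0]],[30,[-35,-85,0],[0,0,0]],[30,[-60,-110,0],[0,0,0]],[30,[-70,-121,-20],[0,0,0]],[30,[-70,-121,-55],[0,0,0]],[30,[-70,-121,-95],[0,0,0]],[30,[-70,-121,-132],[0,0,0]]]'
python3 -m pendant '[[30,[20,0,0],[0,0,0]],[30,[40,0,0],[0,0,0]],[30,[50,0,0],[0,0,0]],[30,[50,0,0],[0,0,0]],[30,[50,0,0],[0,0,0]]]'
python3 - <<'E'
from h import *
to([.462,.084,.0375])
s=optics.read_camera("scene"); c=s["image"][175:325,260:460]; cv2.imwrite("pics/sc6.png",cv2.resize(c,(800,600),interpolation=cv2.INTER_CUBIC))
E
```

```text
time_s: 8.9
tool_pos: [0.4641, 0.0852, 0.1083]
tool_rot: [72.3, 89.8, -17.8]
force: [1.0, 0.4, 0.5]
grip_width: 0.03
time_s: 9.32
tool_pos: [0.4636, 0.0839, 0.0574]
tool_rot: [-105.4, 90.0, 164.6]
force: [0.2, -0.6, 0.2]
grip_width: 0.0302
t 9.32 pos [0.4636 0.0839 0.0574] F [ 0.2 -0.6  0.2] grip 30.2
R cols
 [[-0.001  1.    -0.001]
 [ 0.    -0.001 -1.   ]
 [-1.    -0.001 -0.   ]]
target sg 1 shift [19.9 -1.6 -0.1] turn [3.141e+00 1.000e-03 0.000e+00]
target sg -1 shift [19.9 -1.6 -0.1] turn [-0.001 -0.     0.001]
q [  28.    11.   -44.1  118.     9.3   54.5 -111.1]
```

View pics/sc6.png

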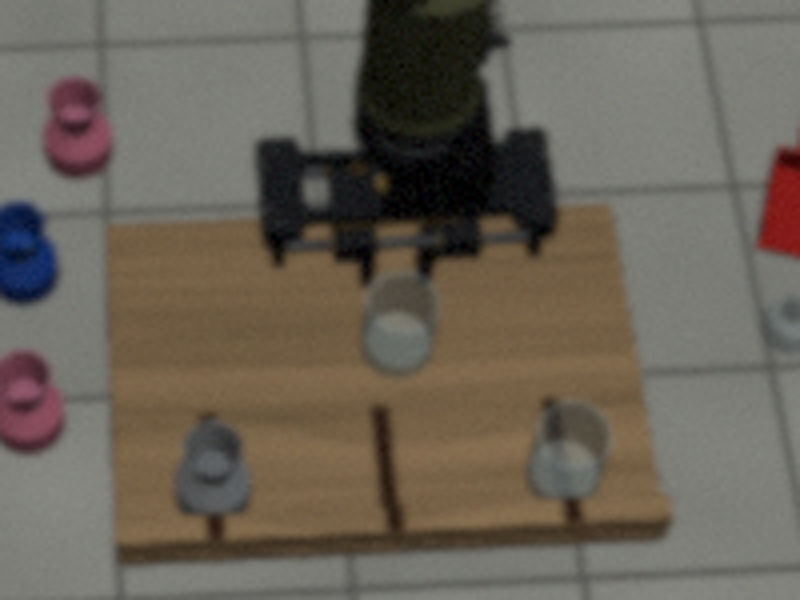

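The jigger stands at (213,470) on the right strip, and the fingertips (367,268)/(427,263) straddle the glass centre line. I'll lower and push the glass along a slant to the middle strip.

```bash
python3 -m pendant '[[30,[10,0,0],[0,0,0]],[30,[18,0,0],[0,0,0]],[30,[20,0,0],[0,0,0]],[30,[20,4,0],[0,0,0]],[30,[20,8,0],[0,0,0]],[30,[20,12,0],[0,0,0]],[30,[20,16,0],[0,0,0]],[30,[20,20,0],[0,0,0]],[30,[20,25,1],[0,0,0]],[30,[20,30,2],[0,0,0]]]'
python3 -m pendant '[[30,[0,4,1],[0,0,0]],[30,[0,8,2],[0,0,0]],[30,[0,12,2],[0,0,0]],[30,[0,16,3],[0,0,0]],[30,[0,20,4],[0,0,0]],[30,[0,20,4],[0,0,0]]]'
 python3 - <<'E'
from h import *
to([.583,.0675,.038])
s=optics.read_camera("scene"); c=s["image"][175:325,260:460]; cv2.imwrite("pics/sc7.png",cv2.resize(c,(800,600),interpolation=cv2.INTER_CUBIC))
E
```

```text
time_s: 10.2
tool_pos: [0.4941, 0.0824, 0.0375]
tool_rot: [-90.8, 90.0, 179.2]
force: [-2.1, 1.4, 1.5]
grip_width: 0.0298
time_s: 10.7
tool_pos: [0.515, 0.078, 0.0376]
tool_rot: [103.7, 89.9, 13.7]
force: [-0.2, 0.1, 0.9]
grip_width: 0.0299
t 10.7 pos [0.515  0.078  0.0376] F [-0.2  0.1  0.9] grip 29.9
R cols
 [[ 0.001  1.    -0.001]
 [ 0.    -0.001 -1.   ]
 [-1.     0.001 -0.   ]]
target sg 1 shift [-0.3 68.  10.5] turn [ 3.141e+00 -2.000e-03  0.000e+00]
target sg -1 shift [-0.3 68.  10.5] turn [-0.001 -0.    -0.001]
q [  25.2   19.   -41.4  112.3   15.4   54.1 -113.7]
```

View pics/sc7.png

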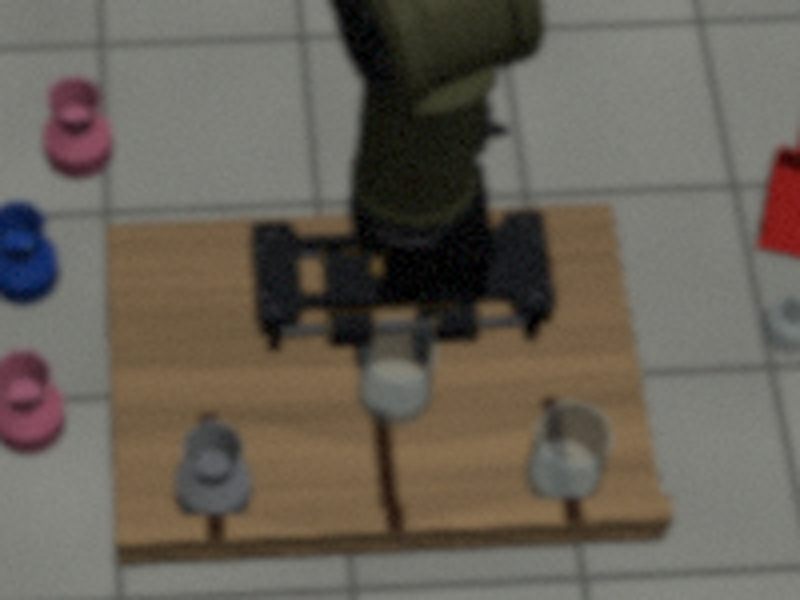

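The glass is centred in the cradle at (397,380). The body's outer end feet, at crop (272,340) and (537,330), will pass over the neighbours, so I'll check their height from depth.

```bash
python3 - <<'E'
from h import *
s=optics.read_camera("scene")
for r in range(250,262):
    for c in list(range(326,331))+list(range(391,397)):
        z=s["range_z"][r,c]
        o,v=ray(s,r,c); p=o+v*z
        if z>0 and .04<p[2]<.13: print(r,c,p.round(3))
E
```

```text
250 327 [ 0.537 -0.007  0.129]
250 391 [0.545 0.154 0.13 ]
251 327 [ 0.539 -0.007  0.129]
252 327 [ 0.543 -0.008  0.13 ]
252 391 [0.549 0.154 0.127]
252 392 [0.548 0.157 0.125]
252 393 [0.55  0.159 0.128]
252 394 [0.55  0.161 0.128]
252 395 [0.55  0.164 0.127]
252 396 [0.55  0.166 0.127]
253 329 [ 0.546 -0.003  0.129]
253 391 [0.554 0.153 0.13 ]
253 392 [0.551 0.157 0.124]
253 393 [0.552 0.159 0.125]
253 394 [0.552 0.161 0.125]
253 395 [0.55  0.164 0.123]
253 396 [0.547 0.168 0.116]
254 329 [ 0.549 -0.003  0.129]
254 391 [0.547 0.156 0.112]
254 392 [0.55  0.157 0.118]
254 393 [0.552 0.159 0.121]
254 394 [0.55  0.163 0.116]
254 395 [0.549 0.166 0.115]
254 396 [0.55  0.168 0.118]
255 326 [ 0.551 -0.011  0.129]
255 328 [ 0.55  -0.006  0.127]
255 329 [ 0.552 -0.003  0.13 ]
255 330 [ 0.55  -0.     0.126]
255 391 [0.545 0.157 0.104]
255 392 [0.552 0.157 0.116]
255 393 [0.551 0.16  0.113]
255 394 [0.551 0.163 0.115]
255 395 [0.552 0.165 0.116]
255 396 [0.549 0.169 0.109]
256 326 [ 0.554 -0.011  0.129]
256 327 [ 0.549 -0.008  0.121]
256 328 [ 0.551 -0.005  0.123]
256 329 [ 0.55  -0.003  0.12
[... 308 characters left out ...]
.549 0.157 0.101]
257 392 [0.552 0.159 0.106]
257 393 [0.553 0.161 0.108]
257 394 [0.553 0.163 0.108]
258 326 [ 0.549 -0.01   0.11 ]
258 327 [ 0.549 -0.008  0.11 ]
258 328 [ 0.551 -0.005  0.114]
258 329 [ 0.553 -0.003  0.117]
258 330 [0.544 0.001 0.101]
258 391 [0.552 0.157 0.101]
258 392 [0.55  0.16  0.098]
258 393 [0.552 0.162 0.1  ]
259 326 [ 0.542 -0.009  0.093]
259 327 [ 0.549 -0.007  0.105]
259 328 [ 0.551 -0.005  0.108]
259 329 [ 0.551 -0.003  0.108]
259 391 [0.555 0.156 0.1  ]
259 392 [0.55  0.16  0.093]
259 393 [0.552 0.163 0.095]
260 327 [ 0.554 -0.008  0.109]
260 328 [ 0.554 -0.005  0.108]
260 329 [ 0.55  -0.002  0.101]
261 327 [ 0.55  -0.007  0.097]
261 329 [ 0.547 -0.002  0.091]
```

The feet bottom out at about 0.09 m, against rims at 0.075–0.08 m. I'll add 5 mm of margin by easing back, rising, then continuing.

```bash
python3 -m pendant '[[30,[0,-3,0],[0,0,0]],[30,[-5,-3,0],[0,0,0]],[30,[-5,1,0],[0,0,0]],[30,[-5,6,1],[0,0,0]],[30,[-5,12,2],[0,0,0]],[30,[-5,18,3],[0,0,0]],[30,[-5,24,4],[0,0,0]],[30,[-5,30,5],[0,0,0]],[30,[-5,36,6],[0,0,0]],[30,[-5,40,7],[0,0,0]]]'
python3 -m pendant '[[30,[0,4,1],[0,0,0]],[30,[0,8,2],[0,0,0]],[30,[0,12,3],[0,0,0]],[30,[0,16,3],[0,0,0]],[30,[0,19,3],[0,0,0]],[30,[0,20,3],[0,0,0]],[30,[0,20,3],[0,0,0]]]'
 python3 - <<'E'
from h import *
to([.583,.0675,.038])
s=optics.read_camera("scene"); c=s["image"][175:325,260:460]; cv2.imwrite("pics/sc8.png",cv2.resize(c,(800,600),interpolation=cv2.INTER_CUBIC))
E
```

```text
time_s: 11.63
tool_pos: [0.5549, 0.0712, 0.0424]
tool_rot: [128.4, 90.0, 38.3]
force: [-1.7, 1.4, 2.0]
grip_width: 0.0301
time_s: 12.22
tool_pos: [0.5745, 0.0679, 0.0425]
tool_rot: [76.1, 90.0, -13.9]
force: [0.0, -0.5, 0.3]
grip_width: 0.0301
t 12.22 pos [0.5745 0.0679 0.0425] F [ 0.  -0.5  0.3] grip 30.1
R cols
 [[ 0.001  1.    -0.   ]
 [-0.    -0.    -1.   ]
 [-1.     0.001  0.   ]]
target sg 1 shift [4.5 8.5 0.4] turn [ 3.141e+00 -1.000e-03 -0.000e+00]
target sg -1 shift [4.5 8.5 0.4] turn [-0.     0.    -0.001]
q [  23.4   24.9  -39.2  104.2   18.5   57.3 -113.3]
```

View pics/sc8.png

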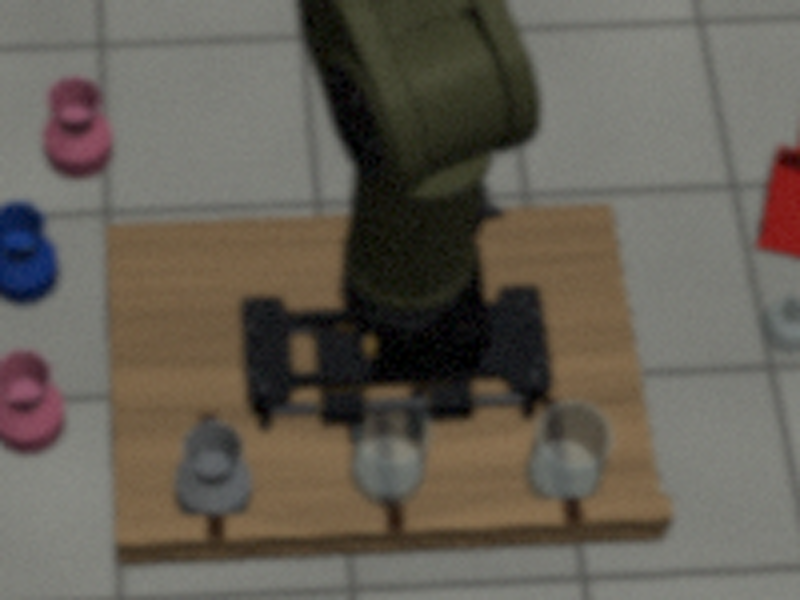

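The glass is near-centred on the middle strip, with the neighbours untouched. Creeping in.

```bash
python3 -m pendant '[[30,[0,1,0],[0,0,0]],[30,[0,2,-1],[0,0,0]],[30,[0,3,-1],[0,0,0]],[30,[0,4,-1],[0,0,0]],[30,[0,5,-1],[0,0,0]],[30,[0,6,-1],[0,0,0]],[30,[0,6,-1],[0,0,0]]]'
for i in 1 2; do python3 -m pendant '[[30,[0,0.5,0],[0,0,0]],[30,[0,1,0],[0,0,0]],[30,[0,1,0],[0,0,0]],[30,[0,1,0],[0,0,0]]]'|grep -E "pos|force"; done
```

```text
time_s: 12.85
tool_pos: [0.5802, 0.0694, 0.0425]
tool_rot: [124.8, 90.0, 34.8]
force: [0.0, -0.5, -0.8]
grip_width: 0.03
tool_pos: [0.581, 0.0693, 0.0425]
force: [-0.3, -1.3, -0.0]
tool_pos: [0.582, 0.0692, 0.0425]
force: [-0.5, 1.1, -0.3]
```

```bash
for i in 1 2; do python3 -m pendant '[[30,[0,0.5,0],[0,0,0]],[30,[0,1,0],[0,0,0]],[30,[0,1,0],[0,0,0]],[30,[0,1,0],[0,0,0]]]'|grep -E "pos|force"; done
```

```text
tool_pos: [0.583, 0.0692, 0.0425]
force: [-1.3, 0.6, -0.5]
tool_pos: [0.584, 0.0692, 0.0425]
force: [-0.6, -0.4, 0.6]
```

```bash
python3 -m pendant '[[30,[0,0.5,0],[0,0,0]],[30,[0,1,0],[0,0,0]],[30,[0,1,0],[0,0,0]],[30,[0,1,0],[0,0,0]]]'|grep -E "pos|force"
python3 - <<'E'
from h import *
s=optics.read_camera("scene"); c=s["image"][225:325,300:433]; cv2.imwrite("pics/sc9.png",cv2.resize(c,(798,600),interpolation=cv2.INTER_CUBIC))
E
```

```text
tool_pos: [0.5843, 0.0693, 0.0424]
force: [-4.6, -0.8, 1.4]
```

View pics/sc9.png

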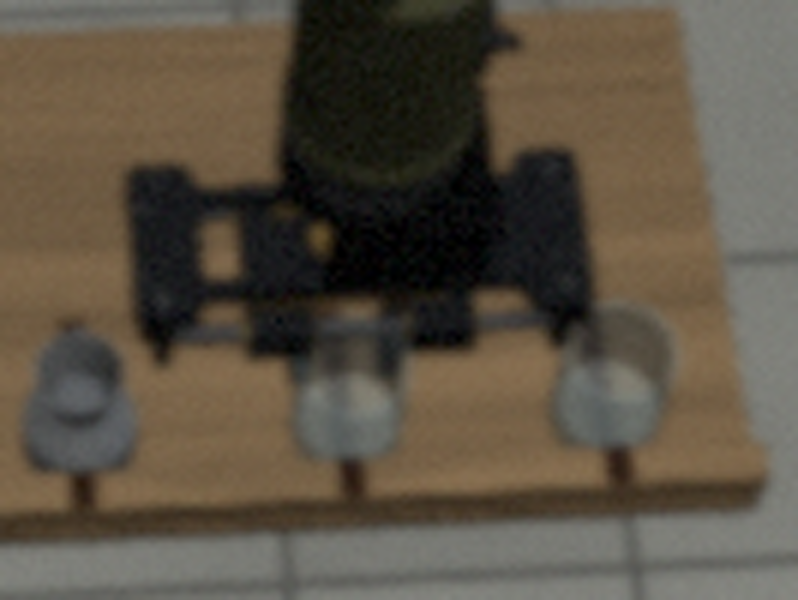

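Force of 4.6 N and stalled motion show lip contact, and the glass covers its strip. I'll back off and check from above.

```bash
python3 -m pendant '[[30,[0,-3,0],[0,0,0]],[30,[0,-10,0],[0,0,0]],[30,[0,-25,0],[0,0,0]],[30,[0,-50,0],[0,0,0]],[30,[0,-85,0],[0,0,0]],[30,[-20,-118,0],[0,0,0]],[30,[-60,-118,0],[0,0,0]],[30,[-90,-118,0],[0,0,0]],[30,[-110,-118,0],[0,0,0]],[30,[-110,-118,0],[0,0,0]]]'
python3 - <<'E'
from h import *
d=optics.read_camera("top"); c=d["image"][190:300,220:380]; cv2.imwrite("pics/tc10.png",cv2.resize(c,None,fx=5,fy=5,interpolation=cv2.INTER_CUBIC))
s=optics.read_camera("scene"); c=s["image"][225:325,300:433]; cv2.imwrite("pics/sc10.png",cv2.resize(c,(798,600),interpolation=cv2.INTER_CUBIC))
E
```

```text
time_s: 15.4
tool_pos: [0.4701, 0.0696, 0.1572]
tool_rot: [80.1, 89.4, -9.9]
force: [1.6, 0.5, 0.8]
grip_width: 0.0298
```

View pics/tc10.png

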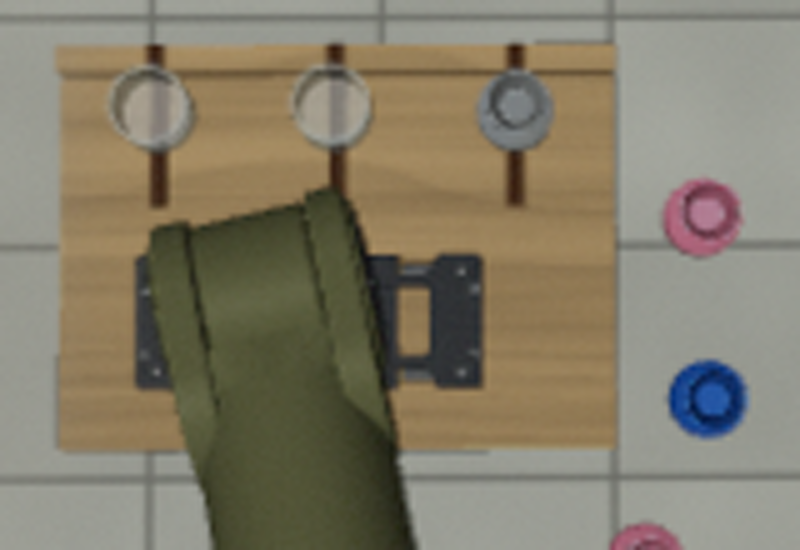

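View pics/sc10.png

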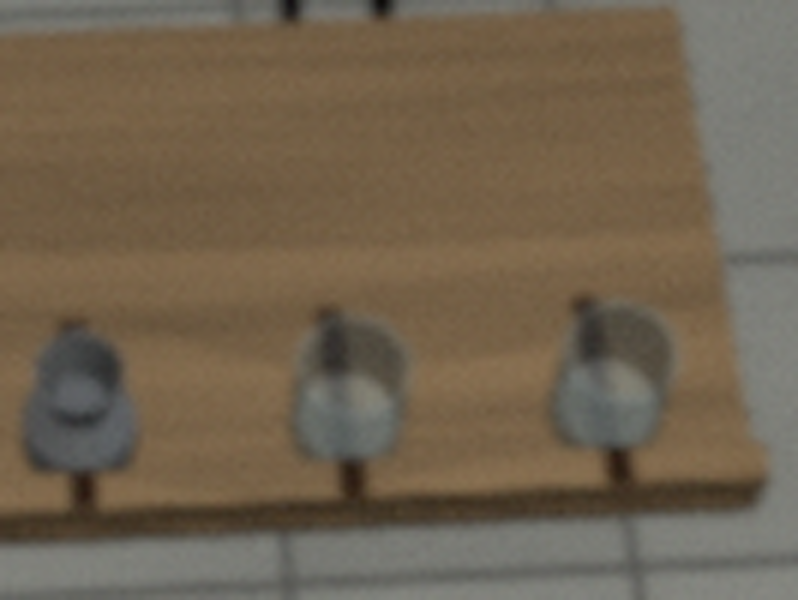

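From above, the glasses are at (151,109) and (332,107) and the jigger foot is at (515,111), all level against the lip. I'll check the numbers.

```bash
python3 - <<'E'
from h import *
d=optics.read_camera("top"); x=[.52627,.06774]
for n,px,z in(("left",(151,109),.075),("mid",(332,107),.075),("jig",(515,110.5),.037)):
    p=onz(d,*f5(*px),z); print(n,((p[:2]-x)*1000).round(1))
E
```

```text
left [ 83.2 112.3]
mid [83.9 -0.4]
jig [  86.1 -115.2]
```

```bash
python3 -c "
from cell import env,telemetry
print(env.sign_off(), telemetry.get_obs()['time_s'])"
```

```text
the job is handed in; nothing more can be done
the job is handed in; nothing more can be done
```

All three strips should now have one thing standing against the lip. I pushed the jigger to the right strip and the stray glass to the middle one, using the two fingertips as a cradle. I handed the job in at about 15.5 s; the system gives no verdict.

- **Lip contact:** each push ended when the tool stalled against the lip, at about 6 N for the jigger and 5 N for the glass. The last force readings showed no hard shove.
- **Position along the lip:** the final top view put the jigger 0.2 mm and the glass 0.4 mm from their strips' centre lines. The limit is 10 mm.
- **Distance from the lip:** the jigger read 86.1 mm and the glass 83.9 mm, where 87 mm means touching. The glass that was already in place read 83.2 mm, so the low glass readings look like a bias in measuring their rims. I took the stall as the better evidence of contact.
- **Everything else:** all three look upright in the last pictures. The arm stayed clear of the bottle, scoop, stopper and lazy susan. I did not measure them again at the end.

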